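# Stand four connectors in their holding cups by size

### The arm

A 6-joint arm with a two-finger parallel gripper is mounted at the origin on the work surface. World frame = base frame: x ahead of the robot, y to its left, z up, the work surface at z = 0. Lengths are in mm, angles in degrees, forces in N, time in s.
With the tool pointing down it reaches from about 325 to 900 mm from the base axis. Payload 3.5 kg.
Tool frame: the origin (TCP) lies at the very end of the fingers, on their centre line; the grasp point (between the pads) lies 19 mm behind it; z points along the fingers, y is the line along which they close (so a half turn about z gives the same grasp; the last joint's range is limited). The gripper opens to 85 mm and grips with 20 to 120 N. Pads are 22 mm wide; open, the fingers measure 114 mm over their backs; the gripper's body (76 mm by 85 mm) begins 54 mm behind the grasp point. The pads swing forward as they close: fully open they stand 13 mm farther back than shut.
Start: joints at [-5.924, 15.837, -1.513, 72.651, 0, 84.076], TCP at [624.997, -0.01, 231.313] pointing down, gripper open.
Joint ranges: [-178.77, 178.77], [-48.84, 107.48], [-61.69, 71.31], [-111.58, 123.2], [-90, 87.43], [-180, 180]. Speed limits (degrees/s): [147.25, 147.25, 180, 180, 180, 180].

### API

Orientations are given as a 3x3 rotation matrix whose columns are the frame's x, y, z axes.
In Python, from plant import bot gives the robot as it stands.
- The arm moves only by the tool drive_tool, never from a script. Its argument "deltas" is text: rows parted by semicolons, each of 5 numbers parted by spaces: the closure in counts, from 0 (fully open) to 255 (shut), then the shift along the tool's x, y, z in mm, then the turn about the tool's z in degrees. A call has 1 to 5 rows; each row is the pose to reach, as a shift and turn from the pose commanded when the call began, along the tool's axes at that moment; what a row does not reach only later rows make up. A row lasts 1/10 s, in which the tool goes at most 50 mm and 8.59 degrees, less where a joint would pass 70% of its speed; a pose out of reach is approached as far as the arm can. A call with a gripper value outside its range is refused whole. The fingers move at their own pace and stop on an object; "newtons" is the grip in N (left out, the last holds). Time passes only in rows, so rows that repeat a pose let the fingers close. It gives the time, the measured TCP pose, the force, the opening and the grip force at its end, in the units of the state.
- bot.observe(): the state, without advancing time (a new reading comes with each control period).
- bot.snapshot(name): name is "scene" or "side" or "wrist"; returns (picture, depth): 480x640x3 uint8, red, green, blue; 480x640 float32, mm along the optical axis (not along the pixel's ray), 0 where there is no reading.
- bot.camera_params(name): a dict with "fx", "fy", "cx", "cy" (pixels), "R" (3x3) and "t" (3): a world point X has camera coordinates R X + t. Camera axes: x right, y down, z forward; pixel columns grow to the right and rows downward; lengths in mm; the calibration is good to about 2 mm. A picture is of the moment at which its call begins: read the wrist's pose just before it. camera_params takes no time and is no camera call; for the wrist camera it gives the pose at the moment of the call.
- bot.hand_in(): hands the job in; it is judged then, once.
The state is a dict: "clock": time; "qpos": joint angles; "qd": joint speeds; "joint_efforts": joint torques, N m; "eef_pos": TCP position; "tool_rot": TCP orientation; "contact_force": force on the tool from outside, world axes, zero at the start; "ft_torque": the same for the moment, N m; "opening": finger opening in mm; "gripper_force": force on a finger pad.
Only numpy, scipy, OpenCV 4.12 (cv2) and the standard library are available. Lean on these libraries where they do the work, as an engineer would, in place of code of your own. Each camera call takes 0.05 s, during which the arm holds its last target. There are 200 camera calls.

### The job

Four round metal multi-pin connectors stand about on the test bench. Stand each one, pins up, on the floor of the grey holding cup of its own size: the smallest connector in the smallest cup, the next in the next larger cup, and so on up to the largest in the largest. Set them down gently without dropping them, and leave the black capacitor can and the box-shaped relay where they stand.

Things in the scene. Friction and masses are not known exactly. Their poses are not given: they have to be found in the camera images.
- plug_tiny_mid (a point): centre, half-way up (23 mm over its underside), of the smallest of four round multi-pin connectors: a plain metal cylinder with a knurled side, 22 mm in diameter, 46 mm tall, standing loose on the bench with its black, brass-pinned face up; z axis up through the pins
- plug_small_mid (a point): centre, half-way up (23 mm over its underside), of the second smallest of four round multi-pin connectors: a plain metal cylinder with a knurled side, 36 mm in diameter, 46 mm tall, standing loose on the bench with its black, brass-pinned face up; z axis up through the pins
- plug_medium_mid (a point): centre, half-way up (23 mm over its underside), of the second largest of four round multi-pin connectors: a plain metal cylinder with a knurled side, 50 mm in diameter, 46 mm tall, standing loose on the bench with its black, brass-pinned face up; z axis up through the pins
- plug_large_mid (a point): centre, half-way up (23 mm over its underside), of the largest of four round multi-pin connectors: a plain metal cylinder with a knurled side, 64 mm in diameter, 46 mm tall, standing loose on the bench with its black, brass-pinned face up; z axis up through the pins
- cup_tiny: the smallest of four round grey plastic holding cups, fixed to the bench: open on top, bore 38 mm, outside 46 mm, rim 14 mm high, inner floor 4 mm above the bench; origin at the centre of its underside, on the bench. It belongs to the connector of 22 mm diameter
- cup_small: the second smallest of four round grey plastic holding cups, fixed to the bench: open on top, bore 52 mm, outside 60 mm, rim 14 mm high, inner floor 4 mm above the bench; origin at the centre of its underside, on the bench. It belongs to the connector of 36 mm diameter
- cup_medium: the second largest of four round grey plastic holding cups, fixed to the bench: open on top, bore 66 mm, outside 74 mm, rim 14 mm high, inner floor 4 mm above the bench; origin at the centre of its underside, on the bench. It belongs to the connector of 50 mm diameter
- cup_large: the largest of four round grey plastic holding cups, fixed to the bench: open on top, bore 80 mm, outside 88 mm, rim 14 mm high, inner floor 4 mm above the bench; origin at the centre of its underside, on the bench. It belongs to the connector of 64 mm diameter
- capacitor_mid (a point): centre, 26 mm over its underside, of a loose black capacitor can standing on end, 32 mm in diameter, 52 mm tall, with a bare metal top with a cross stamped in it and no pins; not a connector, stays where it is
- relay_mid (a point): centre, 25 mm over its underside, of a loose pale box-shaped relay with a black foot, 38 x 30 mm, 50 mm tall; not a connector, stays where it is
Things that resemble listed ones, but are neither listed nor needed, are in the scene too. Leave any purple or red look-alike of the part that bears plug_large_mid alone.

How it is judged (in metres and radians):
At the end, for the whole second after the job is handed in: Each connector stands upright (within 0.15 rad), pins up, on the floor of the cup of its own size, centred within 11 mm, its centre under 31 mm above the bench; all released and at rest; capacitor can and relay within 15 mm of where they stood (horizontal distance between plug_tiny_mid and cup_tiny below 0.011 m and z of plug_tiny_mid in the frame of cup_tiny below 0.031 m and angle between each of plug_tiny_mid, plug_small_mid, plug_medium_mid, plug_large_mid's own z axis and vertical below 0.15 rad and linear speed of each of plug_tiny, plug_small, plug_medium, plug_large below 0.02 m/s and contact force between the fingers and plug_tiny below 0.05 N and horizontal distance between plug_small_mid and cup_small below 0.011 m and z of plug_small_mid in the frame of cup_small below 0.031 m and contact force between the fingers and plug_small below 0.05 N and horizontal distance between plug_medium_mid and cup_medium below 0.011 m and z of plug_medium_mid in the frame of cup_medium below 0.031 m and contact force between the fingers and plug_medium below 0.05 N and horizontal distance between plug_large_mid and cup_large below 0.011 m and z of plug_large_mid in the frame of cup_large below 0.031 m and contact force between the fingers and plug_large below 0.05 N and distance of each of capacitor_mid, relay_mid from where it was at the start of the episode below 0.015 m); the robot touches nothing.
It fails at once if the capacitor can was shifted by more than 15 mm or tipped over (distance of capacitor_mid from where it was at the start of the episode above 0.015 m or angle between capacitor_mid's own z axis and vertical above 0.5 rad).
It fails at once if the relay was shifted by more than 15 mm or tipped over (distance of relay_mid from where it was at the start of the episode above 0.015 m or angle between relay_mid's own z axis and vertical above 0.5 rad).
It fails at once if a connector was dropped: free of the fingers with its underside more than 35 mm above the bench ((height (world z) of plug_tiny_mid above 0.058 m and contact force between the fingers and plug_tiny below 0.02 N) or (height (world z) of plug_small_mid above 0.058 m and contact force between the fingers and plug_small below 0.02 N) or (height (world z) of plug_medium_mid above 0.058 m and contact force between the fingers and plug_medium below 0.02 N) or (height (world z) of plug_large_mid above 0.058 m and contact force between the fingers and plug_large below 0.02 N)).
It also fails if it takes over 90 s, if anything falls off the work surface, if the arm or the gripper's body presses on something with over 40 N, if the wrist force passes 120 N, or if a joint passes its speed limit or range.

## Working session

There is one attempt and no reset: what is moved stays moved. The work goes in short steps, Python scripts to look and compute and a tool call to move; the robot and the scene stay as the last step left them, time stands still between calls to the robot, and variables do not carry over. Pictures are saved under pics/ and viewed, at most 14 in all, crops included, and the job is handed in when it is done.

Besides the shell and the picture viewer there is one more tool, called after "Emit:" by a JSON object that holds its "name" and its "arguments", one argument or row to a line. drive_tool: Moves the arm, as the interface text tells. Its arguments: {"type":"object","properties":{"deltas":{"type":"string"},"newtons":{"type":"number"}},"required":["deltas"]}

```bash
mkdir -p pics
python3 - <<'E'
from plant import bot
import cv2,numpy as np
s=bot.observe();print(s["clock"],s["eef_pos"],s["tool_rot"],s["opening"])
for n in ["scene","wrist"]:
    p=bot.camera_params(n);print(n,p)
    im,d=bot.snapshot(n);cv2.imwrite(f"pics/{n}0.png",im[:,:,::-1]);np.savez(f"{n}0.npz",im=im,d=d,**p)
E
```

```text
0.0 [6.24195475e+02 6.47958114e-02 2.30129432e+02] [[-1.06967295e-06  9.99997389e-01 -2.28500207e-03]
 [ 9.99999973e-01  1.59799919e-06  2.31212962e-04]
 [ 2.31216009e-04 -2.28500176e-03 -9.99997363e-01]] 85.35854654266713
scene {'fx': 446.39605004602146, 'fy': 446.39605004602146, 'cx': 313.90882943413294, 'cy': 242.73369717095747, 'R': array([[-0.70634487,  0.70768858,  0.01593128],
       [ 0.44063551,  0.45719006, -0.77253971],
       [-0.55400115, -0.53865957, -0.63476657]]), 't': array([ 385.03791476, -152.6360564 ,  976.13499817])}
wrist {'fx': 431.9602036172426, 'fy': 431.9602036172426, 'cx': 312.9986697133541, 'cy': 242.85217676081368, 'R': array([[ 9.99996771e-01, -1.33088092e-03, -2.16469317e-03],
       [-5.52790145e-04, -9.45409553e-01,  3.25884139e-01],
       [-2.48023458e-03, -3.25881890e-01, -9.45407236e-01]]), 't': array([-622.92031019,  -41.15286494,  382.38174498])}
```

View pics/scene0.png

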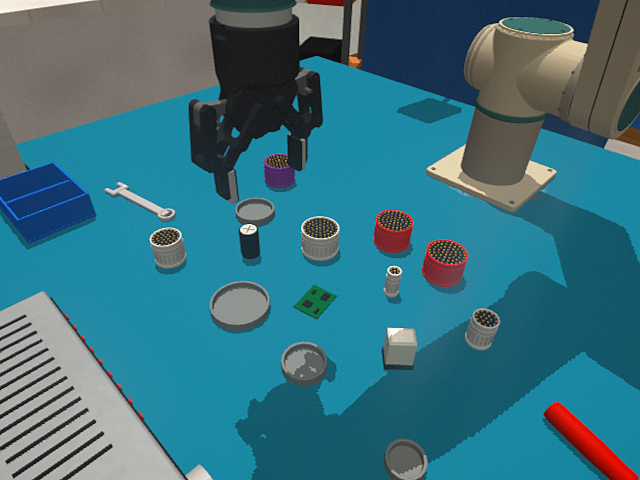

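View pics/wrist0.png

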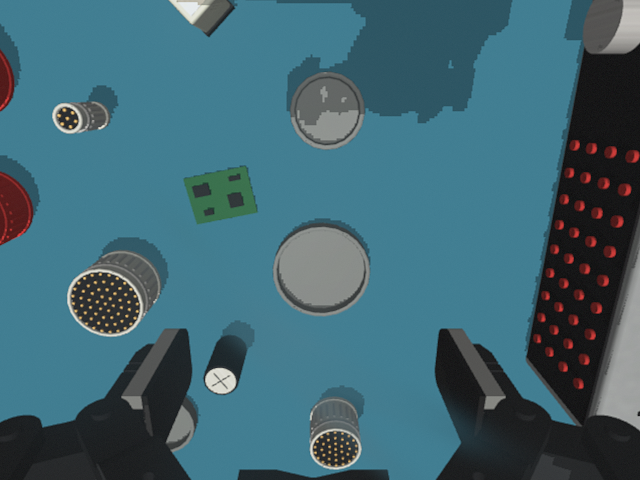

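Scene view: the grey connectors are at about (168,247), (320,238), (393,280) and (482,327). The cups are at (255,210), (240,305), (304,362) and (406,459), the capacitor at (249,241) and the relay at (400,346). The wrist view shows the same things from close up.

```bash
cat > h.py <<'E'
import numpy as np,cv2
def cloud(im,d,p):
    v,u=np.mgrid[:480,:640];z=d.astype(float)
    C=np.stack([(u-p["cx"])*z/p["fx"],(v-p["cy"])*z/p["fy"],z],-1)
    W=(C-np.asarray(p["t"]))@np.asarray(p["R"]);W[d<=0]=np.nan
    return W
def blobs(W,lo,hi,amin=40):
    z=np.nan_to_num(W[...,2],nan=-999)
    ok=(z>lo)&(z<hi)&(W[...,0]>250)&(W[...,0]<950)&(abs(W[...,1])<600)
    n,l,st,c=cv2.connectedComponentsWithStats(ok.astype(np.uint8))
    for i in range(1,n):
        if st[i,4]<amin: continue
        P=W[l==i]
        xy=P[:,:2].astype(np.float32);(c0,r)=cv2.minEnclosingCircle(xy)
        print("px",c[i].round(),"n",st[i,4],"ctr",np.round(c0,1),"d %.1f"%(2*r),"z %.1f"%np.median(P[:,2]))
E
python3 - <<'E'
from h import *
for n in ["scene","wrist"]:
    f=np.load(n+"0.npz");W=cloud(f["im"],f["d"],f)
    b=W[(abs(W[...,2])<8)];print(n,"bench z",np.median(b[:,2]))
    print(" tops");blobs(W,41,56);print(" rims");blobs(W,9,20,60)
E
```

```text
scene bench z -0.6637047920746373
 tops
px [276. 161.] n 325 ctr [ 349.9 -297.2] d 66.7 z 42.7
px [ 42. 193.] n 977 ctr [ 742.3 -516.8] d 199.0 z 46.0
px [394. 221.] n 681 ctr [345.6  -7.9] d 65.3 z 43.2
px [319. 228.] n 731 ctr [450.9 -82.1] d 65.0 z 43.3
px [248. 231.] n 266 ctr [ 544.6 -153.2] d 33.2 z 50.7
px [165. 237.] n 499 ctr [ 648.4 -237. ] d 51.1 z 43.3
px [446. 252.] n 866 ctr [353.1  98.6] d 66.3 z 43.4
px [394. 271.] n 128 ctr [446.6  68.4] d 22.5 z 44.1
px [485. 318.] n 457 ctr [433.4 210. ] d 37.1 z 43.9
px [401. 338.] n 614 ctr [541.9 151.4] d 43.3 z 49.5
 rims
px [279. 179.] n 143 ctr [ 352.3 -295.7] d 62.7 z 14.3
px [ 30. 187.] n 326 ctr [ 739.3 -583.1] d 109.3 z 14.9
px [ 45. 203.] n 344 ctr [ 739.5 -505. ] d 108.5 z 14.7
px [254. 209.] n 244 ctr [ 467.  -237.1] d 75.8 z 12.1
px [ 54. 222.] n 457 ctr [ 743.2 -501.5] d 176.0 z 14.5
px [391. 242.] n 179 ctr [347.7  -7. ] d 63.0 z 14.9
px [318. 250.] n 180 ctr [456.5 -76.5] d 61.2 z 14.4
px [249. 251.] n 94 ctr [ 547.7 -151.1] d 30.9 z 14.5
px [170. 258.] n 162 ctr [ 648.2 -235.4] d 49.7 z 14.5
px [440. 275.] n 205 c
[... 716 characters left out ...]
 376.] n 1079 ctr [ 540.4 -153.1] d 32.3 z 52.4
px [335. 447.] n 1746 ctr [ 643.8 -236.3] d 50.3 z 44.7
 rims
px [217.  17.] n 169 ctr [550.  139.5] d 29.6 z 14.0
px [559. 197.] n 2055 ctr [833.5 -25.5] d 287.0 z 14.0
px [ 2. 82.] n 151 ctr [376.1  93.9] d 27.7 z 12.0
px [327. 110.] n 1221 ctr [633.7  71.9] d 60.1 z 14.4
px [ 97. 115.] n 160 ctr [445.4  68.6] d 21.1 z 15.2
px [ 15. 205.] n 476 ctr [356.3  -9.2] d 56.3 z 14.8
px [321. 271.] n 1536 ctr [629.5 -67.2] d 88.7 z 14.1
px [136. 269.] n 391 ctr [453.8 -73.6] d 60.2 z 14.9
px [231. 345.] n 205 ctr [ 541.5 -150.7] d 31.1 z 14.7
px [185. 428.] n 324 ctr [ 480.7 -241.2] d 62.2 z 13.8
px [333. 410.] n 324 ctr [ 643.7 -232.6] d 48.3 z 15.0
```

Emit:
{"name": "drive_tool", "arguments": {
  "deltas": "0 -82 -176 130 0; 0 -82 -176 130 0; 0 -82 -176 130 0; 0 -82 -176 130 0; 0 -82 -176 130 0",
  "newtons": 40
}}

```text
clock: 0.6
eef_pos: [444.4, -81.7, 98.7]
tool_rot: [[0.001, 1.0, -0.005], [1.0, -0.001, 0.001], [0.001, -0.005, -1.0]]
contact_force: [-0.2, -1.0, -0.3]
opening: 85.3
gripper_force: 0.0
```

Emit:
{"name": "drive_tool", "arguments": {
  "deltas": "0 0 0 0 0; 0 0 0 0 0; 0 0 0 0 0"
}}

```text
clock: 0.9
eef_pos: [451.2, -82.4, 102.4]
tool_rot: [[-0.0, 1.0, 0.003], [1.0, 0.0, -0.001], [-0.001, 0.003, -1.0]]
contact_force: [0.2, -0.1, 0.7]
opening: 85.1
gripper_force: 0.0
```

Run:
```python
from h import *
from plant import bot
o=bot.observe();print(o["eef_pos"],o["qd"])
p=bot.camera_params("wrist");im,d=bot.snapshot("wrist");cv2.imwrite("pics/w1.png",im[:,:,::-1])
W=cloud(im,d,p);blobs(W,40,56);print();blobs(W,9,20)
```

```text
[451.16148404 -82.3623138  102.44818748] [ 0.36076657  0.02787064  1.14121889  0.01609951  0.03217007 -0.00745628]
px [ 69. 115.] n 16656 ctr [341.8  -8.2] d 64.8 z 44.6
px [306. 269.] n 11652 ctr [446.9 -82. ] d 64.3 z 44.6

px [152. 106.] n 653 ctr [361.6  -5.2] d 49.1 z 15.0
px [586. 223.] n 2540 ctr [628.5 -67.6] d 88.1 z 14.0
px [307. 203.] n 339 ctr [446.8 -58.8] d 43.8 z 15.2
px [471. 338.] n 44 ctr [ 548.6 -140.7] d 6.9 z 13.0
px [433. 354.] n 101 ctr [ 526.9 -152.7] d 15.6 z 13.2
px [330. 434.] n 1400 ctr [ 462.9 -235.7] d 73.7 z 13.9
```

View pics/w1.png

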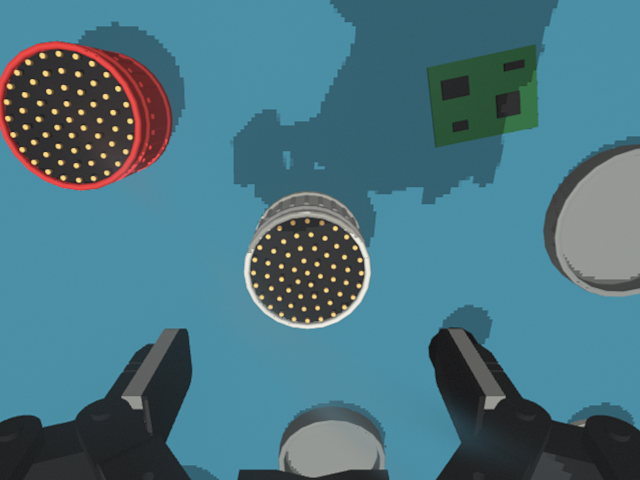

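Large plug's top is at (308,270), midway between the fingers (190 and 433). I'll descend and grip.

Emit:
{"name": "drive_tool", "arguments": {
  "deltas": "0 0 -2 30 0; 0 0 -2 60 0; 0 0 -2 80 0; 0 0 -2 87 0; 0 0 -2 87 0"
}}

```text
clock: 1.45
eef_pos: [447.7, -81.8, 14.1]
tool_rot: [[-0.001, 1.0, -0.0], [1.0, 0.001, 0.0], [0.0, -0.0, -1.0]]
contact_force: [-0.3, 0.7, -0.2]
opening: 85.5
gripper_force: 0.0
```

Emit:
{"name": "drive_tool", "arguments": {
  "deltas": "255 0 0 0 0; 255 0 0 0 0; 255 0 0 0 0; 255 0 0 0 0; 255 0 0 0 0",
  "newtons": 50
}}

```text
clock: 1.95
eef_pos: [449.0, -82.6, 16.0]
tool_rot: [[-0.0, 1.0, 0.004], [1.0, 0.0, -0.001], [-0.001, 0.004, -1.0]]
contact_force: [0.5, 1.1, 5.3]
opening: 62.8
gripper_force: 55.6
```

Run:
```python
from h import *
from plant import bot
p=bot.camera_params("side");im,d=bot.snapshot("side");cv2.imwrite("pics/s2.png",im[:,:,::-1])
print(p)
```

```text
{'fx': 577.846307822727, 'fy': 577.846307822727, 'cx': 325.76749629302986, 'cy': 237.00344165226457, 'R': array([[ 0.93344998, -0.35868503, -0.00402397],
       [-0.25251415, -0.6490983 , -0.7175709 ],
       [ 0.25476999,  0.67083265, -0.69647384]]), 't': array([-471.59662612,  139.77391584,  952.9303258 ])}
```

View pics/s2.png

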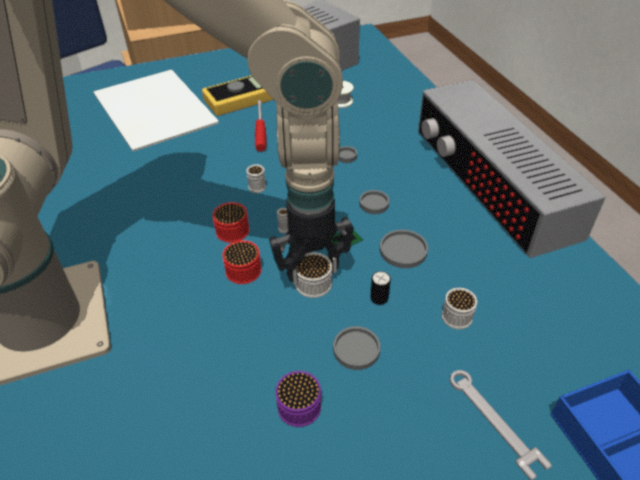

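Side view: the large plug at (313,273) is held upright between the fingers. I'll lift it and carry it to the large cup.

Emit:
{"name": "drive_tool", "arguments": {
  "deltas": "255 0 0 -25 0; 255 0 0 -50 0; 255 4 40 -50 0; 255 8 85 -50 0; 255 12 130 -50 0"
}}

```text
clock: 2.5
eef_pos: [578.1, -69.9, 64.9]
tool_rot: [[0.0, 1.0, 0.001], [1.0, -0.0, -0.0], [-0.0, 0.001, -1.0]]
contact_force: [0.5, -0.1, -1.3]
opening: 62.5
gripper_force: 56.0
```

Emit:
{"name": "drive_tool", "arguments": {
  "deltas": "255 2.5 40 0 0; 255 2.5 52 0 0; 255 2.5 52 0 0; 255 2.5 52 0 0; 255 2.5 52 0 0"
}}

```text
clock: 3.0
eef_pos: [626.4, -67.4, 63.7]
tool_rot: [[0.0, 1.0, -0.003], [1.0, -0.0, 0.0], [0.0, -0.003, -1.0]]
contact_force: [-0.5, 0.0, -2.0]
opening: 62.5
gripper_force: 55.8
```

Run:
```python
from h import *
from plant import bot
print(bot.observe()["eef_pos"])
for n in ["wrist","scene"]:
    p=bot.camera_params(n);im,d=bot.snapshot(n);cv2.imwrite(f"pics/{n}3.png",im[:,:,::-1])
    W=cloud(im,d,p);print("tops");blobs(W,80,105);blobs(W,9,20)
```

```text
[626.44907184 -67.36715762  63.71646072]
tops
px [313. 365.] n 35151 ctr [625.6 -60.5] d 90.5 z 92.2
px [333.  17.] n 1388 ctr [633.9  52.9] d 46.2 z 14.5
px [330. 232.] n 3044 ctr [629.8 -67.1] d 87.8 z 14.4
tops
px [238. 264.] n 1589 ctr [629.1 -65.1] d 91.3 z 91.0
px [118. 388.] n 527 ctr [835.5 -10.5] d 294.2 z 102.0
px [279. 179.] n 141 ctr [ 353.6 -294.2] d 63.1 z 14.7
px [ 30. 187.] n 333 ctr [ 738.9 -584.6] d 109.2 z 14.5
px [ 44. 203.] n 345 ctr [ 739.4 -506.4] d 108.8 z 14.5
px [ 54. 222.] n 458 ctr [ 742.9 -502.9] d 174.9 z 14.5
px [391. 242.] n 183 ctr [348.6  -6.4] d 62.9 z 14.7
px [170. 258.] n 162 ctr [ 649.5 -233.7] d 48.8 z 14.8
px [440. 275.] n 209 ctr [356.5 101.2] d 63.1 z 14.6
px [390. 288.] n 74 ctr [448.1  69. ] d 21.8 z 14.6
px [238. 312.] n 398 ctr [633.4 -67.1] d 89.1 z 12.8
px [477. 339.] n 152 ctr [435.7 210.4] d 35.9 z 14.9
px [303. 362.] n 498 ctr [637.6  72. ] d 60.8 z 12.9
px [396. 360.] n 167 ctr [542.5 151.7] d 43.4 z 14.9
px [581. 446.] n 735 ctr [494.9 366.3] d 91.7 z 16.2
px [405. 459.] n 541 ctr [646.9 239.6] d 46.7 z 13.5
```

View pics/wrist3.png

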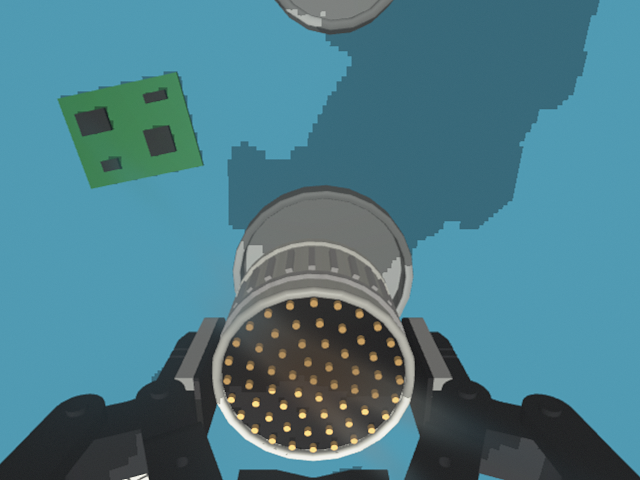

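The plug is held above the cup at (314,378), with the cup centre slightly to the right. I'll measure the offset more tightly.

```bash
cat >> h.py <<'E'
def look(n="wrist",save=None):
    from plant import bot
    print(np.round(bot.observe()["eef_pos"],1))
    p=bot.camera_params(n);im,d=bot.snapshot(n)
    if save: cv2.imwrite(f"pics/{save}.png",im[:,:,::-1])
    return im,d,cloud(im,d,p)
def held(im,W,zlo,zhi):
    # black pin face and brass pins' hull: held plug's face between the pads
    ok=(W[...,2]>zlo)&(W[...,2]<zhi)
    hsv=cv2.cvtColor(im,cv2.COLOR_RGB2HSV);ok&=(hsv[...,1]>110)&(hsv[...,2]>110)&(hsv[...,0]<30)
    P=W[ok][:,:2].astype(np.float32);c,r=cv2.minEnclosingCircle(P)
    print("pins n",len(P),"ctr",np.round(c,1),"d %.1f"%(2*r),"z %.1f"%np.median(W[ok][:,2]))
E
python3 - <<'E'
from h import *
im,d,W=look(); held(im,W,85,105); blobs(W,9,20,300)
im,d,W=look("scene"); held(im,W,80,105)
E
```

```text
[627.1 -67.5  64.1]
pins n 2480 ctr [626.2 -67.6] d 58.1 z 93.9
px [331.  16.] n 1388 ctr [634.   52.9] d 46.1 z 14.4
px [327. 232.] n 3057 ctr [630.1 -67. ] d 87.9 z 14.4
[627.5 -67.5  64.2]
pins n 349 ctr [ 119.9 -565.3] d 1895.2 z 91.6
```

Emit:
{"name": "drive_tool", "arguments": {
  "deltas": "255 0 2 10 0; 255 0 2 20 0; 255 0 2 28 0; 255 0 2 28 0; 255 0 2 28 0"
}}

```text
clock: 3.7
eef_pos: [630.4, -67.4, 35.5]
tool_rot: [[0.0, 1.0, -0.002], [1.0, -0.0, 0.0], [0.0, -0.002, -1.0]]
contact_force: [0.2, -1.4, -1.5]
opening: 62.5
gripper_force: 55.8
```

Run:
```python
from h import *
im,d,W=look(); held(im,W,55,80); blobs(W,9,20,300)
im,d,W=look(); held(im,W,55,80); blobs(W,9,20,300)
```

```text
[630.4 -67.4  35.5]
pins n 2426 ctr [629.1 -67.5] d 58.3 z 65.3
px [325.   9.] n 1294 ctr [633.6  48. ] d 36.1 z 14.4
px [314. 247.] n 3790 ctr [629.9 -66.8] d 87.5 z 14.4
[631.  -67.5  36.1]
pins n 2443 ctr [630.1 -67.9] d 58.0 z 65.8
px [323.   9.] n 1286 ctr [633.9  48. ] d 36.1 z 14.4
px [312. 246.] n 3769 ctr [629.8 -66.2] d 87.7 z 14.4
```

Emit:
{"name": "drive_tool", "arguments": {
  "deltas": "255 0 0 8 0; 255 0 0 14 0; 255 0 0 17 0; 255 0 0 18 0; 255 0 0 18 0"
}}

```text
clock: 4.3
eef_pos: [630.7, -67.4, 20.1]
tool_rot: [[-0.0, 1.0, -0.001], [1.0, 0.0, -0.0], [-0.0, -0.001, -1.0]]
contact_force: [-5.7, 0.4, 10.0]
opening: 62.7
gripper_force: 57.0
```

Emit:
{"name": "drive_tool", "arguments": {
  "deltas": "0 0 0 0 0; 0 0 0 0 0; 0 0 0 0 0; 0 0 0 0 0; 0 0 0 0 0"
}}

```text
clock: 4.8
eef_pos: [630.9, -67.5, 18.0]
tool_rot: [[0.0, 1.0, -0.0], [1.0, -0.0, 0.0], [0.0, -0.0, -1.0]]
contact_force: [0.3, 0.7, 0.1]
opening: 85.8
gripper_force: 0.0
```

Emit:
{"name": "drive_tool", "arguments": {
  "deltas": "0 0 0 -15 0; 0 0 0 -45 0; 0 0 0 -95 0; 0 -30 0 -105 0; 0 -30 0 -105 0"
}}

```text
clock: 5.3
eef_pos: [634.5, -100.7, 128.6]
tool_rot: [[0.002, 1.0, 0.009], [1.0, -0.002, -0.004], [-0.004, 0.009, -1.0]]
contact_force: [0.2, 0.2, -2.1]
opening: 85.4
gripper_force: 0.0
```

Run:
```python
from h import *
im,d,W=look(); blobs(W,43,58,200); blobs(W,9,20,300)
im,d,W=look("scene"); blobs(W,43,58,100)
```

```text
[ 634.5 -100.7  128.6]
px [304. 194.] n 11287 ctr [629.8 -67.1] d 64.1 z 48.6
px [148. 330.] n 1107 ctr [ 540.  -151.3] d 32.5 z 52.3
px [328. 444.] n 3479 ctr [ 643.4 -236.5] d 51.2 z 44.7
px [306. 158.] n 2321 ctr [629.9 -67.2] d 87.9 z 14.4
px [621. 251.] n 1766 ctr [ 833.8 -110.7] d 116.5 z 13.7
px [181. 299.] n 395 ctr [ 541.2 -153.1] d 31.6 z 14.6
px [ 65. 384.] n 953 ctr [ 459.8 -226.4] d 68.3 z 13.8
px [325. 392.] n 596 ctr [ 643.5 -233. ] d 49.1 z 15.0
[632.8 -99.1 126.4]
px [ 43. 192.] n 713 ctr [ 743.1 -517.8] d 198.7 z 47.4
px [394. 221.] n 365 ctr [345.8  -8.1] d 64.5 z 44.0
px [248. 231.] n 248 ctr [ 545.3 -153. ] d 32.8 z 50.9
px [163. 238.] n 266 ctr [ 647.9 -236.3] d 51.2 z 44.1
px [446. 252.] n 531 ctr [353.3  99.6] d 64.6 z 44.0
px [394. 271.] n 100 ctr [447.   68.7] d 22.1 z 44.4
px [237. 285.] n 1202 ctr [633.1 -66.8] d 64.6 z 47.4
px [486. 318.] n 342 ctr [433.2 210.5] d 37.1 z 44.4
px [401. 338.] n 574 ctr [542.4 151.6] d 43.2 z 49.6
```

The large plug is centred in its cup. Next is the medium plug.

Emit:
{"name": "drive_tool", "arguments": {
  "deltas": "0 -45 5 0 0; 0 -90 10 0 0; 0 -139 13 0 0; 0 -139 13 40 0; 0 -139 13 65 0"
}}

```text
clock: 5.9
eef_pos: [642.8, -237.2, 55.8]
tool_rot: [[0.002, 1.0, -0.002], [1.0, -0.002, 0.002], [0.002, -0.002, -1.0]]
contact_force: [-1.2, 0.0, -1.6]
opening: 85.3
gripper_force: 0.0
```

Emit:
{"name": "drive_tool", "arguments": {
  "deltas": "0 0 0 20 0; 0 0 0 35 0; 0 0 0 43 0; 0 0 0 43 0; 0 0 0 43 0"
}}

```text
clock: 6.4
eef_pos: [644.6, -236.4, 16.0]
tool_rot: [[-0.0, 1.0, 0.001], [1.0, 0.0, -0.0], [-0.0, 0.001, -1.0]]
contact_force: [-1.0, 0.1, 0.6]
opening: 85.4
gripper_force: 0.0
```

Emit:
{"name": "drive_tool", "arguments": {
  "deltas": "255 0 0 0 0; 255 0 0 0 0; 255 0 0 0 0; 255 0 0 0 0; 255 0 0 0 0"
}}

```text
clock: 6.9
eef_pos: [645.1, -237.0, 16.8]
tool_rot: [[-0.0, 1.0, 0.002], [1.0, 0.0, -0.001], [-0.001, 0.002, -1.0]]
contact_force: [-0.1, 0.3, 6.0]
opening: 49.0
gripper_force: 52.4
```

Emit:
{"name": "drive_tool", "arguments": {
  "deltas": "255 0 0 -10 0; 255 0 0 -30 0; 255 0 0 -50 0; 255 0 -45 -50 0; 255 0 -90 -50 0"
}}

```text
clock: 7.4
eef_pos: [554.3, -236.9, 66.2]
tool_rot: [[-0.001, 1.0, 0.002], [1.0, 0.001, -0.001], [-0.001, 0.002, -1.0]]
contact_force: [-1.1, -0.2, -1.8]
opening: 48.3
gripper_force: 52.5
```

Emit:
{"name": "drive_tool", "arguments": {
  "deltas": "255 0 -45 0 0; 255 0 -90 0 0; 255 0 -90 0 0; 255 0 -90 0 0; 255 0 -90 0 0"
}}

```text
clock: 7.9
eef_pos: [465.2, -237.1, 65.8]
tool_rot: [[-0.0, 1.0, 0.002], [1.0, 0.0, -0.001], [-0.001, 0.002, -1.0]]
contact_force: [-0.2, -0.1, -1.3]
opening: 48.4
gripper_force: 52.7
```

Run:
```python
from h import *
im,d,W=look(); held(im,W,80,105); blobs(W,9,20,300)
im,d,W=look(save="w5"); held(im,W,80,105); blobs(W,9,20,300)
```

```text
[ 465.2 -237.1   65.8]
pins n 1149 ctr [ 464.4 -237.9] d 44.2 z 95.0
px [462.  96.] n 556 ctr [ 537.4 -154.1] d 31.1 z 14.7
px [309. 244.] n 2689 ctr [ 463.2 -237.1] d 73.9 z 14.4
px [114. 347.] n 1488 ctr [ 351.6 -290.5] d 61.2 z 15.0
[ 465.6 -237.3   65.9]
pins n 1145 ctr [ 464.4 -238.1] d 44.1 z 95.1
px [461.  96.] n 561 ctr [ 537.6 -154.1] d 31.2 z 14.7
px [307. 244.] n 2685 ctr [ 462.9 -237.2] d 74.0 z 14.4
px [114. 347.] n 1483 ctr [ 351.5 -290.6] d 61.3 z 15.0
```

View pics/w5.png

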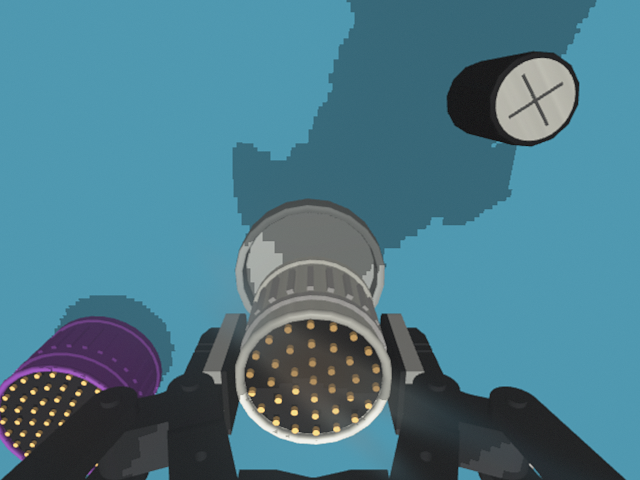

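Medium plug at (313,377) is held over its cup, off by about 1 mm. I'll lower and release it, then head for the tiny plug.

Emit:
{"name": "drive_tool", "arguments": {
  "deltas": "255 1 -1 15 0; 255 1 -1 32 0; 255 1 -1 42 0; 255 1 -1 46 0; 255 1 -1 46 0"
}}

```text
clock: 8.5
eef_pos: [463.5, -235.3, 20.8]
tool_rot: [[-0.001, 1.0, -0.001], [1.0, 0.001, 0.001], [0.001, -0.001, -1.0]]
contact_force: [-3.6, 3.3, 10.6]
opening: 48.9
gripper_force: 53.5
```

Emit:
{"name": "drive_tool", "arguments": {
  "deltas": "0 0 0 0 0; 0 0 0 0 0; 0 0 0 0 0; 0 0 0 0 0; 0 0 0 0 0"
}}

```text
clock: 9.0
eef_pos: [463.1, -235.6, 19.3]
tool_rot: [[-0.0, 1.0, -0.0], [1.0, 0.0, -0.0], [-0.0, -0.0, -1.0]]
contact_force: [-0.1, 0.2, 0.9]
opening: 85.5
gripper_force: 0.0
```

Emit:
{"name": "drive_tool", "arguments": {
  "deltas": "0 0 0 -15 0; 0 0 0 -45 0; 0 0 0 -95 0; 0 0 0 -105 0; 0 45 0 -105 0"
}}

```text
clock: 9.5
eef_pos: [467.4, -195.6, 128.2]
tool_rot: [[0.006, 1.0, 0.009], [1.0, -0.006, -0.007], [-0.007, 0.009, -1.0]]
contact_force: [0.5, 1.8, 0.6]
opening: 85.2
gripper_force: 0.0
```

Emit:
{"name": "drive_tool", "arguments": {
  "deltas": "60 45 0 0 0; 60 90 -5 0 0; 60 135 -10 0 0; 60 180 -15 0 0; 60 225 -19 0 0"
}}

```text
clock: 10.0
eef_pos: [443.2, 36.1, 124.0]
tool_rot: [[0.001, 1.0, -0.0], [1.0, -0.001, 0.0], [0.0, -0.0, -1.0]]
contact_force: [0.6, 0.7, 0.8]
opening: 65.1
gripper_force: 0.0
```

Emit:
{"name": "drive_tool", "arguments": {
  "deltas": "60 34 0 0 0; 60 34 0 0 0; 60 34 0 0 0; 60 34 0 0 0"
}}

```text
clock: 10.4
eef_pos: [443.9, 67.8, 124.1]
tool_rot: [[0.001, 1.0, -0.0], [1.0, -0.001, -0.0], [-0.0, -0.0, -1.0]]
contact_force: [-0.1, -0.5, -0.0]
opening: 65.2
gripper_force: 0.0
```

Run:
```python
from h import *
im,d,W=look(save="w6"); blobs(W,40,56,100);print(); blobs(W,9,20,100)
im,d,W=look("scene"); blobs(W,41,58,90);print(); blobs(W,9,20,200)
```

```text
[443.9  67.8 124.1]
px [509.  95.] n 5142 ctr [538.5 151.1] d 44.1 z 50.8
px [134. 197.] n 11303 ctr [349.1  99.9] d 64.5 z 44.6
px [313. 256.] n 1175 ctr [443.3  68.5] d 22.3 z 45.5
px [129. 360.] n 4143 ctr [338.2  -4.1] d 63.0 z 44.5
px [618. 430.] n 1933 ctr [635.4 -60.4] d 60.7 z 48.3

px [294.   9.] n 131 ctr [433.3 195.7] d 19.5 z 15.1
px [464.  94.] n 505 ctr [536.7 151.1] d 44.1 z 14.4
px [192. 164.] n 431 ctr [367.5 109.7] d 48.5 z 14.9
px [599. 232.] n 1688 ctr [632.9  71.6] d 60.8 z 13.9
px [312. 225.] n 139 ctr [442.5  72.8] d 20.0 z 15.1
px [168. 310.] n 538 ctr [344.   13.9] d 44.6 z 14.9
px [573. 380.] n 1398 ctr [629.5 -58.2] d 86.6 z 13.8
px [569. 385.] n 648 ctr [627.3 -48.4] d 50.1 z 14.7
[444.   67.6 124.1]
px [278. 161.] n 391 ctr [ 350.7 -297.9] d 64.4 z 42.8
px [ 43. 193.] n 901 ctr [ 742.9 -516.2] d 196.3 z 46.4
px [253. 194.] n 394 ctr [ 466.1 -235. ] d 51.5 z 47.1
px [403. 222.] n 273 ctr [342.   -1.6] d 61.9 z 43.3
px [248. 231.] n 265 ctr [ 545.  -153.8] d 32.6 z 50.7
px [446. 252.] n 866 ctr [351.6  99.1] d 66.2 z 43.3
px [394. 271.] n 126 ctr [447.2  68.4] d 22.4 z 44.3
px [237. 286.] n 1238 ctr [633.  -66.8] d 65.0 z 47.3
px [485. 318.] n 453 ctr [433.3 210.3] d 36.7 z 43.8
px [401. 338.] n 609 ctr [541.5 151.1] d 44.4 z 49.5

px [ 30. 187.] n 330 ctr [ 739.3 -583.1] d 109.2 z 14.9
px [ 45. 203.] n 344 ctr [ 739.3 -509. ] d 108.0 z 14.8
px [254. 213.] n 295 ctr [ 468.  -237.2] d 76.0 z 12.7
px [ 54. 222.] n 445 ctr [ 743.2 -500.9] d 175.0 z 14.6
px [440. 275.] n 202 ctr [356.4 101.2] d 63.1 z 14.7
px [240. 312.] n 389 ctr [633.7 -66.5] d 88.3 z 12.8
px [240. 313.] n 204 ctr [636.5 -63.4] d 62.0 z 15.0
px [303. 362.] n 488 ctr [636.8  71.9] d 61.7 z 13.0
px [581. 446.] n 717 ctr [495.1 366.7] d 92.0 z 16.2
px [405. 459.] n 554 ctr [646.5 240.2] d 46.7 z 13.3
```

View pics/w6.png

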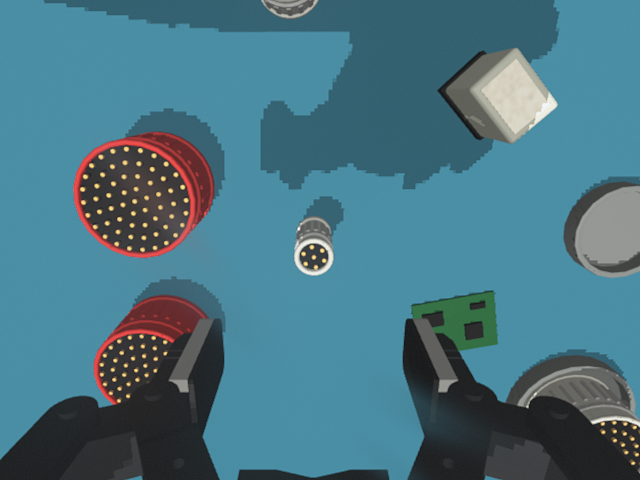

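Tiny plug top at (314,257), centred between the fingers. Grip it, lift high over the relay, and go to the tiny cup at about (643.5,240).

Emit:
{"name": "drive_tool", "arguments": {
  "deltas": "60 0.5 0 45 0; 60 0.5 0 80 0; 60 0.5 0 102 0; 60 0.5 0 108 0; 60 0.5 0 108 0"
}}

```text
clock: 11.0
eef_pos: [443.3, 68.2, 15.7]
tool_rot: [[0.002, 1.0, -0.002], [1.0, -0.002, -0.0], [-0.0, -0.002, -1.0]]
contact_force: [1.0, 0.5, 0.4]
opening: 65.4
gripper_force: 0.0
```

Emit:
{"name": "drive_tool", "arguments": {
  "deltas": "255 0 0 0 0; 255 0 0 0 0; 255 0 0 0 0; 255 0 0 0 0; 255 0 0 0 0",
  "newtons": 40
}}

```text
clock: 11.5
eef_pos: [445.3, 69.0, 17.6]
tool_rot: [[-0.0, 1.0, 0.003], [1.0, 0.0, -0.0], [-0.0, 0.003, -1.0]]
contact_force: [-1.0, -1.0, 6.7]
opening: 21.0
gripper_force: 39.0
```

Emit:
{"name": "drive_tool", "arguments": {
  "deltas": "255 0 0 -15 0; 255 0 0 -50 0; 255 0 0 -85 0; 255 0 0 -100 0; 255 30 35 -100 0"
}}

```text
clock: 12.0
eef_pos: [477.4, 97.5, 119.0]
tool_rot: [[0.003, 1.0, 0.001], [1.0, -0.003, -0.001], [-0.001, 0.001, -1.0]]
contact_force: [0.3, -0.2, -0.4]
opening: 20.7
gripper_force: 39.3
```

Emit:
{"name": "drive_tool", "arguments": {
  "deltas": "255 30 35 0 0; 255 60 70 0 0; 255 90 105 0 0; 255 120 135 0 0; 255 141 164 0 0"
}}

```text
clock: 12.5
eef_pos: [644.1, 242.2, 116.3]
tool_rot: [[-0.002, 1.0, 0.0], [1.0, 0.002, 0.0], [0.0, 0.0, -1.0]]
contact_force: [0.6, -0.8, -0.7]
opening: 21.0
gripper_force: 39.3
```

Emit:
{"name": "drive_tool", "arguments": {
  "deltas": "255 0 0 20 0; 255 0 0 45 0; 255 0 0 50 0; 255 0 0 50 0; 255 0 0 50 0"
}}

```text
clock: 13.0
eef_pos: [643.4, 240.0, 67.3]
tool_rot: [[0.0, 1.0, 0.001], [1.0, -0.0, 0.0], [0.0, 0.001, -1.0]]
contact_force: [0.0, 0.6, 0.9]
opening: 20.6
gripper_force: 39.4
```

Run:
```python
from h import *
im,d,W=look(); held(im,W,80,105); blobs(W,9,20,300)
im,d,W=look(save="w7"); held(im,W,80,105); blobs(W,9,20,300)
```

```text
[643.4 240.   67.3]
pins n 14 ctr [641.1 234.2] d 6.9 z 95.9
px [315. 263.] n 1925 ctr [643.5 240.1] d 46.2 z 14.3
px [118. 396.] n 443 ctr [530.6 161.7] d 30.8 z 14.4
px [634. 462.] n 406 ctr [831.6 121.7] d 37.8 z 11.7
[643.9 240.1  67.9]
pins n 23 ctr [641.4 234.7] d 7.4 z 96.1
px [314. 263.] n 1914 ctr [643.6 240.3] d 46.0 z 14.3
px [117. 396.] n 454 ctr [530.4 161.8] d 30.9 z 14.5
px [633. 459.] n 494 ctr [831.6 123.1] d 40.3 z 12.1
```

View pics/w7.png

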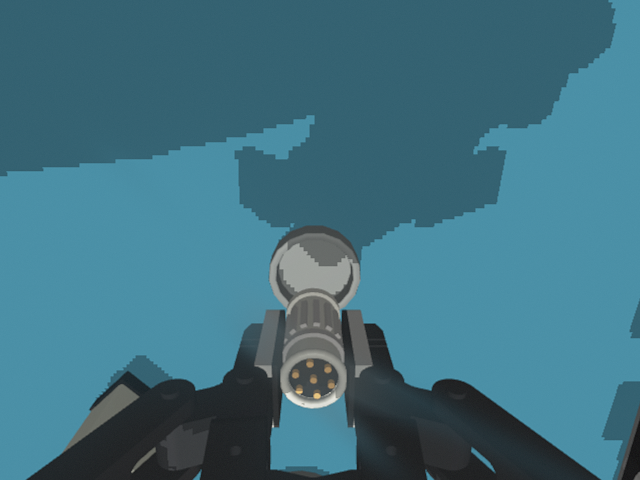

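Tiny plug face at (314,379) is upright and lined up with its cup. Lower, release, and move to the small plug.

Emit:
{"name": "drive_tool", "arguments": {
  "deltas": "255 0 0 15 0; 255 0 0 32 0; 255 0 0 42 0; 255 0 0 46 0; 255 0 0 46 0"
}}

```text
clock: 13.6
eef_pos: [642.0, 239.8, 21.4]
tool_rot: [[0.0, 1.0, -0.002], [1.0, -0.0, -0.0], [-0.0, -0.002, -1.0]]
contact_force: [-4.2, -0.5, 8.4]
opening: 21.2
gripper_force: 40.4
```

Emit:
{"name": "drive_tool", "arguments": {
  "deltas": "0 0 0 0 0; 0 0 0 0 0; 0 0 0 0 0; 0 0 0 0 0; 0 0 0 0 0"
}}

```text
clock: 14.1
eef_pos: [643.0, 240.0, 20.1]
tool_rot: [[0.0, 1.0, -0.0], [1.0, -0.0, -0.0], [-0.0, -0.0, -1.0]]
contact_force: [0.8, 0.2, -0.2]
opening: 85.4
gripper_force: 0.0
```

Emit:
{"name": "drive_tool", "arguments": {
  "deltas": "0 0 0 -15 0; 0 0 0 -45 0; 0 0 0 -95 0; 0 0 0 -105 0; 0 0 -45 -105 0"
}}

```text
clock: 14.6
eef_pos: [606.6, 241.2, 131.3]
tool_rot: [[0.002, 1.0, 0.016], [1.0, -0.002, 0.004], [0.004, 0.016, -1.0]]
contact_force: [-1.2, 0.3, 0.7]
opening: 85.2
gripper_force: 0.0
```

Emit:
{"name": "drive_tool", "arguments": {
  "deltas": "40 -10 -45 0 0; 40 -20 -90 0 0; 40 -30 -135 0 0; 40 -30 -168 0 0; 40 -30 -168 0 0"
}}

```text
clock: 15.1
eef_pos: [424.3, 209.0, 125.0]
tool_rot: [[-0.001, 1.0, -0.005], [1.0, 0.001, -0.001], [-0.001, -0.005, -1.0]]
contact_force: [0.7, 0.1, -0.9]
opening: 71.8
gripper_force: 0.0
```

Emit:
{"name": "drive_tool", "arguments": {
  "deltas": "40 0 0 0 0; 40 0 0 0 0"
}}

```text
clock: 15.3
eef_pos: [432.0, 210.5, 126.4]
tool_rot: [[0.0, 1.0, 0.003], [1.0, -0.0, 0.001], [0.001, 0.003, -1.0]]
contact_force: [0.1, -0.0, 0.2]
opening: 71.5
gripper_force: 0.0
```

Run:
```python
from h import *
im,d,W=look(save="w8"); blobs(W,40,56,200)
im,d,W=look("scene"); blobs(W,41,58,90);print(); blobs(W,9,20,200)
```

```text
[432.  210.5 126.4]
px [311. 255.] n 3059 ctr [430.5 210.2] d 36.8 z 44.8
px [493. 347.] n 2780 ctr [538.2 151.8] d 44.2 z 50.7
px [213. 421.] n 2112 ctr [362.1  98.4] d 56.5 z 44.6
[432.  210.4 126.2]
px [278. 161.] n 387 ctr [ 350.7 -297.3] d 66.5 z 42.9
px [ 43. 192.] n 922 ctr [ 744.3 -517.4] d 197.8 z 46.3
px [254. 193.] n 387 ctr [ 468.1 -236.1] d 53.4 z 47.1
px [394. 221.] n 677 ctr [346.2  -7.9] d 65.6 z 43.2
px [248. 231.] n 269 ctr [ 545.2 -153.2] d 33.8 z 50.6
px [446. 252.] n 861 ctr [353.   99.4] d 64.9 z 43.4
px [237. 286.] n 1249 ctr [634.  -66.5] d 65.0 z 47.4
px [485. 318.] n 453 ctr [433.6 210.1] d 36.6 z 43.7
px [401. 338.] n 614 ctr [542.1 151.6] d 43.9 z 49.5
px [411. 441.] n 382 ctr [644.8 239.6] d 22.8 z 48.4

px [ 30. 187.] n 322 ctr [ 739.2 -582.9] d 108.8 z 14.5
px [ 45. 203.] n 336 ctr [ 739.8 -506.3] d 109.6 z 14.8
px [255. 213.] n 288 ctr [ 469.1 -236.8] d 77.0 z 12.6
px [ 54. 222.] n 454 ctr [ 743. -502.] d 175.0 z 14.5
px [440. 275.] n 211 ctr [356.  101.1] d 63.2 z 14.8
px [240. 312.] n 384 ctr [633.5 -66. ] d 88.6 z 12.8
px [240. 313.] n 205 ctr [636.7 -63.2] d 62.1 z 15.1
px [303. 362.] n 489 ctr [637.1  72.6] d 60.7 z 13.0
px [581. 446.] n 729 ctr [496.5 366.5] d 91.5 z 16.1
px [404. 463.] n 438 ctr [647.1 240.1] d 45.9 z 13.5
```

Emit:
{"name": "drive_tool", "arguments": {
  "deltas": "40 0 0 45 0; 40 0 0 80 0; 40 0 0 102 0; 40 0 0 109 0; 40 0 0 109 0"
}}

```text
clock: 15.9
eef_pos: [429.9, 209.8, 15.4]
tool_rot: [[0.0, 1.0, -0.002], [1.0, -0.0, -0.001], [-0.001, -0.002, -1.0]]
contact_force: [-0.6, 0.0, -0.1]
opening: 71.8
gripper_force: 0.0
```

Emit:
{"name": "drive_tool", "arguments": {
  "deltas": "255 0 0 0 0; 255 0 0 0 0; 255 0 0 0 0; 255 0 0 0 0; 255 0 0 0 0",
  "newtons": 45
}}

```text
clock: 16.4
eef_pos: [431.8, 210.6, 18.0]
tool_rot: [[-0.0, 1.0, 0.004], [1.0, 0.0, 0.001], [0.001, 0.004, -1.0]]
contact_force: [0.4, -1.0, 5.7]
opening: 34.8
gripper_force: 45.0
```

Emit:
{"name": "drive_tool", "arguments": {
  "deltas": "255 0 0 -15 0; 255 0 0 -50 0; 255 0 0 -85 0; 255 0 0 -100 0; 255 0 0 -100 0"
}}

```text
clock: 16.9
eef_pos: [432.4, 210.8, 119.3]
tool_rot: [[-0.0, 1.0, 0.006], [1.0, 0.0, 0.002], [0.002, 0.006, -1.0]]
contact_force: [0.7, 0.1, -0.7]
opening: 34.8
gripper_force: 45.0
```

Emit:
{"name": "drive_tool", "arguments": {
  "deltas": "255 -24 36 0 0; 255 -48 72 0 0; 255 -72 108 0 0; 255 -96 144 0 0; 255 -120 180 0 0"
}}

```text
clock: 17.4
eef_pos: [610.0, 88.8, 114.4]
tool_rot: [[0.0, 1.0, -0.003], [1.0, -0.0, 0.0], [0.0, -0.003, -1.0]]
contact_force: [0.4, 0.2, -0.1]
opening: 34.8
gripper_force: 45.1
```

Emit:
{"name": "drive_tool", "arguments": {
  "deltas": "255 -18 24 0 0; 255 -18 24 30 0; 255 -18 24 50 0; 255 -18 24 50 0; 255 -18 24 50 0"
}}

```text
clock: 17.9
eef_pos: [632.5, 72.0, 64.8]
tool_rot: [[-0.0, 1.0, -0.003], [1.0, 0.0, -0.0], [-0.0, -0.003, -1.0]]
contact_force: [0.7, -0.7, -0.3]
opening: 34.5
gripper_force: 45.1
```

Run:
```python
from h import *
im,d,W=look(); held(im,W,80,105); blobs(W,9,20,300)
im,d,W=look(save="w9"); held(im,W,80,105); blobs(W,9,20,300)
```

```text
[632.5  72.   64.8]
pins n 470 ctr [631.9  71. ] d 29.1 z 92.8
px [121. 101.] n 1054 ctr [538.4 151.7] d 45.9 z 14.5
px [320. 255.] n 2362 ctr [633.7  72.2] d 59.9 z 14.3
px [312. 443.] n 1621 ctr [631.3 -44.1] d 74.6 z 13.7
px [310. 457.] n 1166 ctr [630.6 -51.9] d 55.0 z 14.2
[633.7  72.2  66.1]
pins n 467 ctr [633.7  70.9] d 29.8 z 94.2
px [119. 102.] n 1060 ctr [538.9 151.7] d 46.9 z 14.4
px [316. 254.] n 2339 ctr [633.9  72. ] d 60.2 z 14.3
px [312. 441.] n 1595 ctr [632.  -44.8] d 75.5 z 13.7
px [308. 456.] n 1198 ctr [629.4 -53.4] d 54.4 z 14.2
```

View pics/w9.png

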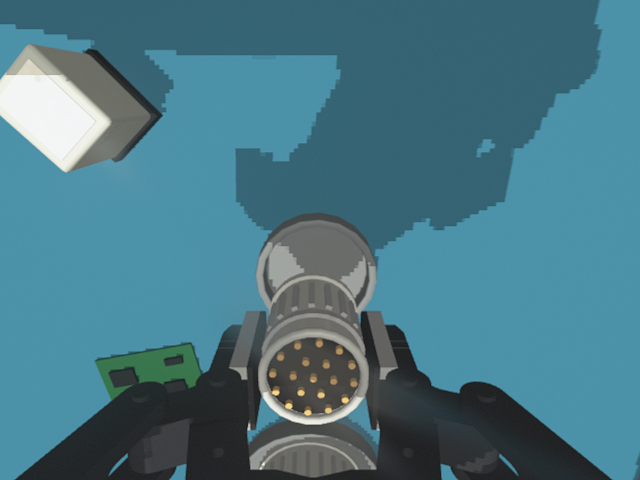

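Small plug at (314,377) is lined up with its cup to about 1 mm.

Emit:
{"name": "drive_tool", "arguments": {
  "deltas": "255 1 0 15 0; 255 1 0 32 0; 255 1 0 42 0; 255 1 0 46 0; 255 1 0 46 0"
}}

```text
clock: 18.5
eef_pos: [632.9, 73.2, 21.7]
tool_rot: [[-0.0, 1.0, -0.002], [1.0, 0.0, 0.0], [0.0, -0.002, -1.0]]
contact_force: [-4.6, 0.2, 9.5]
opening: 34.8
gripper_force: 46.7
```

Emit:
{"name": "drive_tool", "arguments": {
  "deltas": "0 0 0 0 0; 0 0 0 0 0; 0 0 0 0 0; 0 0 0 0 0; 0 0 0 0 0"
}}

```text
clock: 19.0
eef_pos: [634.0, 73.0, 20.1]
tool_rot: [[0.0, 1.0, -0.0], [1.0, -0.0, -0.0], [-0.0, -0.0, -1.0]]
contact_force: [0.1, 0.3, 0.6]
opening: 85.5
gripper_force: 0.0
```

Emit:
{"name": "drive_tool", "arguments": {
  "deltas": "0 0 0 -15 0; 0 0 0 -45 0; 0 0 0 -90 0; 0 0 0 -140 0; 0 0 0 -160 0"
}}

```text
clock: 19.5
eef_pos: [637.3, 73.1, 187.7]
tool_rot: [[0.0, 1.0, 0.01], [1.0, -0.0, 0.0], [0.0, 0.01, -1.0]]
contact_force: [1.8, -0.1, -0.0]
opening: 85.5
gripper_force: 0.0
```

Emit:
{"name": "drive_tool", "arguments": {
  "deltas": "0 0 0 0 0; 0 0 0 0 0; 0 0 0 0 0; 0 0 0 0 0; 0 0 0 0 0"
}}

```text
clock: 20.0
eef_pos: [633.0, 73.0, 178.6]
tool_rot: [[0.0, 1.0, -0.003], [1.0, -0.0, 0.0], [0.0, -0.003, -1.0]]
contact_force: [-0.7, -1.2, -0.7]
opening: 85.4
gripper_force: 0.0
```

Run:
```python
from h import *
im,d,W=look(); blobs(W,41,56,200);print(); blobs(W,9,20,300)
im,d,W=look("scene",save="end"); blobs(W,41,58,90);print(); blobs(W,9,20,250)
```

```text
[633.   73.  178.6]
px [631.  25.] n 741 ctr [813.1 194.7] d 27.4 z 48.2
px [160. 104.] n 3113 ctr [539.1 152.1] d 44.2 z 50.8
px [607. 139.] n 959 ctr [813.2 130.5] d 39.4 z 49.4
px [599. 297.] n 4087 ctr [830.2  10.8] d 198.5 z 48.6
px [314. 229.] n 2221 ctr [632.3  72.9] d 36.1 z 48.8
px [310. 401.] n 4786 ctr [629.6 -66.8] d 64.8 z 48.5
px [205. 474.] n 335 ctr [ 541.4 -147.1] d 28.5 z 46.2

px [614.  78.] n 736 ctr [831.5 166.3] d 50.6 z 14.2
px [572. 278.] n 2001 ctr [831.6   6.9] d 215.9 z 14.0
px [317. 206.] n 1123 ctr [633.8  72.1] d 60.1 z 14.4
px [311. 354.] n 1218 ctr [629.5 -66.5] d 87.8 z 14.1
px [311. 350.] n 474 ctr [629. -56.] d 60.0 z 14.9
px [216. 446.] n 338 ctr [ 541.4 -150.9] d 31.2 z 14.6
[633.2  73.  178.9]
px [ 42. 193.] n 946 ctr [ 742.3 -516.9] d 196.2 z 46.0
px [394. 221.] n 670 ctr [346.2  -8.7] d 65.3 z 43.3
px [446. 252.] n 867 ctr [353.2  99.1] d 65.6 z 43.3
px [237. 286.] n 1241 ctr [633.1 -66.2] d 65.0 z 47.3
px [401. 338.] n 620 ctr [542. 151.] d 44.7 z 49.4
px [305. 343.] n 586 ctr [636.1  73.1] d 36.4 z 47.7
px [411. 441.] n 383 ctr [644.5 239. ] d 22.9 z 48.4

px [ 30. 187.] n 316 ctr [ 739.4 -582.8] d 109.4 z 14.3
px [ 44. 203.] n 338 ctr [ 739.7 -506.4] d 109.3 z 14.6
px [ 54. 223.] n 442 ctr [ 743.7 -490.7] d 158.9 z 14.3
px [240. 312.] n 385 ctr [633.7 -66.3] d 87.7 z 12.8
px [303. 367.] n 372 ctr [637.4  72. ] d 61.2 z 13.0
px [580. 446.] n 744 ctr [495.2 366.4] d 91.4 z 16.2
px [404. 463.] n 433 ctr [647.1 240.1] d 46.0 z 13.4
```

View pics/end.png

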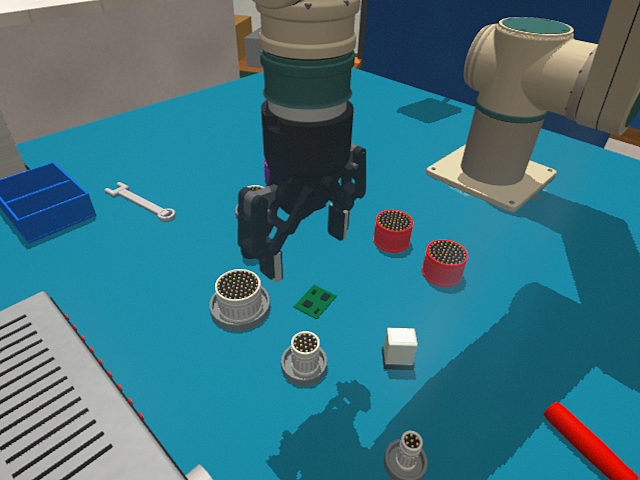

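The end view shows the large, small and tiny plugs seated at (237,290), (305,350) and (410,445). The medium one is hidden behind the gripper here, but it measured seated earlier. The capacitor and relay have not moved.

```bash
python3 -c "
from plant import bot
print(bot.hand_in())"
```

```text
the job is handed in; nothing more can be done
None
```

All four connectors stand pins up in their own cups, within about 3 mm of centre by camera; the capacitor and relay are where they were; the job was handed in at about 20 s on the robot clock, with no verdict returned.

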